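Clamp the repaired spoon rail

ROBOT

A 7-joint arm with a two-finger parallel gripper is mounted at the origin on the work surface. World frame = base frame: x ahead of the robot, y to its left, z up, the work surface at z = 0. Lengths are in mm, angles in rad, forces in N, time in s.
With the tool pointing down it reaches from about 425 to 1025 mm from the base axis. Payload 3.6 kg.
Tool frame: the origin (TCP) lies between the finger pads, 19 mm behind the fingertips; this is the grasp point; z points along the fingers, y is the direction in which the jaws open and shut (so a half turn about z gives the same grasp; the last joint's range is limited). The gripper opens to 85 mm and grips with 20 to 120 N. Pads are 22 mm wide; open, the fingers measure 114 mm over their backs; the gripper's body (76 mm by 85 mm) begins 54 mm behind the grasp point. The pads swing forward as they close: fully open they stand 13 mm farther back than shut.
Start: joints at [-1.381, 0.591, 0.048, 1.609, -0.033, 0.943, -0.034], TCP at [202.303, 696.206, 250.002] pointing down, gripper open.
Joint ranges: [-2.69, 2.69], [-0.47, 2.24], [-1.27, 1.36], [0.19, 2.51], [-1.53, 4.68], [0.08, 2.07], [-3.09, 3.09]. Speed limits (rad/s): [2.57, 2.57, 3.14, 3.14, 3.14, 3.14, 3.14].

INTERFACE

Orientations are given as a rotation vector (axis times angle).
In Python, from bench import monitor, vision, sign_off gives the robot as it stands.
- The arm moves only by the tool move_arm, never from a script. Its argument "plan" is a list that holds one entry, the list of rows, each a list of 4 numbers: the shift along the world's x, y, z in units of 30 mm (1.0 is 30 mm), then the turn about the world's z in units of 5 degrees (1.0 is 5 degrees). A call has 1 to 5 rows; each row shifts and turns the commanded pose from where the row before left it; what a row does not reach is not made up. A row lasts 1/12 s, in which the tool goes at most 41.7 mm and 7.16 degrees, less where a joint would pass 70% of its speed; a pose out of reach is approached as far as the arm can. A call is refused whole if a number of a shift passes 1 or a number of a turn 1, either way. A call with a gripper value outside its range is refused whole. "jaw" is the opening in per cent of the stroke, from 0 (shut) to 100 (fully open), set as the call begins (left out, the last holds). The fingers move at their own pace and stop on an object; "force" is the grip in N (left out, the last holds). Time passes only in rows, so rows that do not move let the fingers close. It gives the time, the measured TCP pose, the force and the opening at its end, in the units of the state.
- monitor.get_obs(): the state, without advancing time (a new reading comes with each control period).
- vision.capture(name): name is "scene" or "top" or "wrist"; returns a dict with "frame" (384x512x3 uint8, red, green, blue), "fx", "fy", "cx", "cy" (pixels), "rvec" (rotation vector, rad) and "tvec" (3), from world to camera coordinates, as OpenCV has them. Camera axes: x right, y down, z forward; pixel columns grow to the right and rows downward; lengths in mm; the calibration is good to about 2 mm. A picture is of the moment at which its call begins. There is no depth.
- sign_off(): hands the job in, once; it reports no verdict.
The state is a dict: "clock": time; "joints": joint angles; "qd": joint speeds; "joint_efforts": joint torques, N m; "ee_pos": TCP position; "tcp_rot": TCP orientation; "force": force on the tool from outside, world axes, zero at the start; "wrist_torque": the same for the moment, N m; "finger_gap": finger opening in mm.
Only numpy, scipy, OpenCV 4.12 (cv2) and the standard library are available. Lean on these libraries where they do the work, as an engineer would, in place of code of your own. Each camera call takes 0.05 s, during which the arm holds its last target. There are 200 camera calls.

TASK

The repaired spoon rail and its backing lath stand together on the ledge in a one-hand bar clamp, and have to be kept pressed together. Pump the clamp's trigger towards its handle, stroke by stroke, until the spring pad of the moving jaw meets the lath and is pressed about halfway in, never squashed flat, and finish holding: the gripper still squeezes the trigger in that position and does not let go. Work the clamp by its trigger only (do not push its bar or jaw), and leave the rail, the lath and the things standing around untouched.

Things in the scene. Friction and masses are not known exactly. Their poses are not given: they have to be found in the camera images.
- clamp: one-hand bar clamp fixed to the ledge, handle and trigger up, jaws down. Origin under its foot, on the ledge; y along its steel bar, from handle to jaws; z up. Black head 34 mm wide, y -45 to 60 mm, z 60 to 100 mm; fixed jaw under it, face at y = 60 mm. The bar (12 mm wide, z 66 to 86 mm) runs through the head, over the rail, and out behind to y = -90 mm (to -170 mm when drawn in)
- handle_back (a point): middle of the back face (away from the trigger) of the handle: an upright black post on the head, 26 mm wide, 16 mm thick along the clamp's y, z 100 to 160 mm. This point is at y = -32 mm and 145 mm above the ledge, a good height for the TCP; axes as the clamp's
- trigger_front (a point): middle of the front face (towards the jaws) of the trigger: an upright steel plate 22 mm wide, 10 mm thick, z 100 to 159 mm, in front of the handle; 145 mm above the ledge. Let out it is 60 mm from handle_back; fully squeezed, 40 mm. An open gripper pointing down puts one finger behind the handle and one in front of the trigger
- trigger (a joint): travel of the trigger along the clamp's -y, towards the handle: 0 let out, 0.020 m fully squeezed; a spring of 2.4 to 3.6 N returns it. While squeezed it draws bar and moving jaw along 1:1 by a ratchet of 6 mm pitch (after 0 to 6 mm of lost motion in each stroke); on its way out the jaw stays where it is
- jaw (a joint): travel of the bar and moving jaw towards the fixed jaw (clamp -y), m; 0 = fully out; friction of about 3 N holds it between strokes. It has no lock: pressure on the work beyond that lasts only while the trigger is held
- pad (a joint): how far the spring pad of the moving jaw is pressed in, 0 (free) to 0.012 m (flat); it gives 1.5 N at first touch and 1.5 N more per mm, so halfway in is about 10 N on the lath and about 17 N on the trigger
- pad_face (a point): middle of the pad's face (30 mm wide, 34 mm high, black rubber), which looks along the clamp's -y at the lath; 31 mm above the ledge. At the start it stands 30 to 60 mm off the lath
- rail: loose wooden peg rail standing on the ledge against the fixed jaw: 120 mm (x) by 30 mm (y) by 45 mm high, with two upright dowels 10 mm thick, 30 mm tall, 42 mm either side of its middle. Origin: centre of its underside. 0.08 to 0.17 kg
- lath: loose wooden backing lath standing on the ledge against the rail, on the side of the moving jaw: 120 mm (x) by 14 mm (y) by 45 mm high, so the face that the pad meets lies 7 mm along +y from its origin. Origin: centre of its underside. 0.04 to 0.09 kg
- shaker: plastic spice shaker 47 mm across, 93 mm tall, a bystander. Origin: centre of its underside
- egg_cup: white ceramic egg cup 50 mm across, 62 mm tall, a bystander. Origin: centre of its underside
- strainer: aluminium tea strainer, bowl 72 mm across and 26 mm high, wire handle reaching 115 mm from its centre, a bystander. Origin: under the bowl's centre

How it is judged:
By the outcome, as a careful person would: the job done as asked, in the order asked, and still so for the second after the job is handed in, while the arm keeps its last pose, push and grip.
It also fails if it takes over 64 s, if anything falls off the work surface, if the arm or the gripper's body presses on something with over 40 N, if the wrist force passes 120 N, or if a joint passes its speed limit or range.

## Working session

There is one attempt and no reset: what is moved stays moved. The work goes in short steps, Python scripts to look and compute and a tool call to move; the robot and the scene stay as the last step left them, time stands still between calls to the robot, and variables do not carry over. Pictures are saved under pics/ and viewed, about 8 in all and at most 12, crops included, and the job is handed in when it is done.

Besides the shell and the picture viewer there is one more tool, called after "Request:" in YAML: its name, and indented under it one key for each argument. move_arm: Moves the arm, as the interface text tells. Its arguments: {"type":"object","properties":{"plan":{"type":"array","items":{"type":"array","items":{"type":"array","items":{"type":"number"}}}},"jaw":{"type":"number"},"force":{"type":"number"}},"required":["plan"]}

```bash
mkdir -p pics
cat > h.py <<'E'
import numpy as np, cv2
from bench import monitor, vision, sign_off
def cap(n,f=None):
    c=vision.capture(n)
    if f: cv2.imwrite('pics/'+f,c['frame'][:,:,::-1])
    return c
def ray(c,u,v,z):
    R=cv2.Rodrigues(np.array(c['rvec'],float))[0];t=np.array(c['tvec'],float).ravel()
    o=-R.T@t; d=R.T@np.array([(u-c['cx'])/c['fx'],(v-c['cy'])/c['fy'],1])
    return o+d*(z-o[2])/d[2]
def proj(c,p):
    K=np.array([[c['fx'],0,c['cx']],[0,c['fy'],c['cy']],[0,0,1.]])
    return cv2.projectPoints(np.array(p,float).reshape(-1,1,3),np.array(c['rvec'],float),np.array(c['tvec'],float),K,None)[0].reshape(-1,2)
E
python3 - <<'E'
from h import *
import pickle
a=cap('scene');b=cap('top');pickle.dump((a,b),open('c.pkl','wb'))
cv2.imwrite('pics/top.png',cv2.resize(b['frame'][:,:,::-1],(768,576)))
cv2.imwrite('pics/scene.png',cv2.resize(a['frame'][:,:,::-1],(768,576)))
print(monitor.get_obs())
for c in(a,b): R=cv2.Rodrigues(np.array(c['rvec'],float))[0];print(-R.T@np.array(c['tvec']).ravel(),c['fx'])
E
```

```text
{'clock': 0.1, 'joints': array([-1.38152943,  0.59203432,  0.04828895,  1.60970634, -0.03330831,
        0.94269312, -0.03373822]), 'qd': array([ 0.00169653, -0.00320726,  0.00109721, -0.00236303,  0.00030954,
        0.00179582, -0.00064654]), 'joint_efforts': array([ 4.39680894e-03, -5.49995756e+01,  1.55307949e+00, -1.98824286e+01,
        9.67821514e-03,  3.80314756e-03,  6.65267308e-06]), 'ee_pos': array([202.06384063, 695.53021051, 248.94518203]), 'tcp_rot': array([-0.44258705, -3.11006908,  0.00318522]), 'force': array([-0.07788163,  0.1529679 ,  0.31401699]), 'wrist_torque': array([-0.00762501,  0.00819567,  0.01818153]), 'finger_gap': 85.41390545613415}
[1430.05236625 -387.53758441  939.48585909] 487.4168074344101
[527.94256858  18.99114357 901.45702128] 401.91728137463474
```

View pics/top.png

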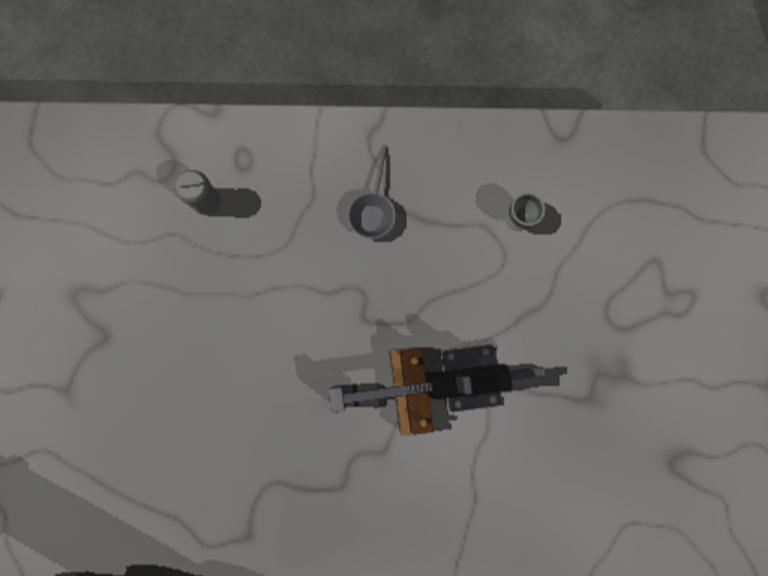

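View pics/scene.png

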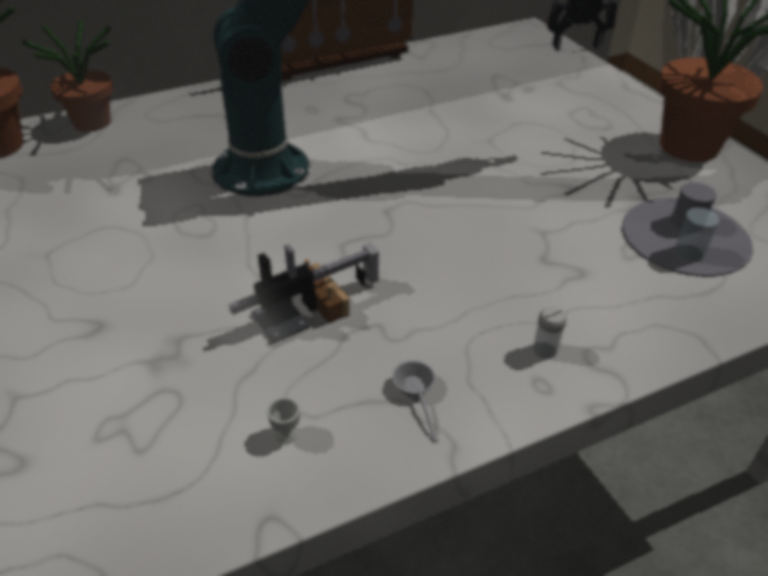

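The top view shows the clamp with its y axis pointing roughly along world +y (image left). The trigger is near (464,385) and the rail near (412,390). In the scene view the handle top is at (264,256) and the trigger top at (289,248). I'll zoom in on both.

Run:
```python
from h import *
import pickle
a,b=pickle.load(open('c.pkl','rb'))
A=a['frame'][150:230,140:265,::-1];B=b['frame'][220:300,210:385,::-1]
g=lambda i,s:np.clip(cv2.resize(i,None,fx=s,fy=s,interpolation=cv2.INTER_CUBIC).astype(float)*2,0,255).astype(np.uint8)
A=g(A,4);B=g(B,4);w=max(A.shape[1],B.shape[1])
cv2.imwrite('pics/z.png',np.vstack([cv2.copyMakeBorder(i,0,0,0,w-i.shape[1],cv2.BORDER_CONSTANT)[:300] for i in(A,B)]))
h=cv2.cvtColor(b['frame'],cv2.COLOR_RGB2HSV);m=((h[...,0]<20)&(h[...,1]>100)&(h[...,2]>40)).astype(np.uint8)
m[:220]=0;m[300:]=0
n,l,s,c=cv2.connectedComponentsWithStats(m);print(s,c)
P=np.argwhere(m)[:,::-1]
W=np.array([ray(b,u,v,45)[:2] for u,v in P],np.float32);print(cv2.minAreaRect(W))
```

```text
[[     0      0    512    384 195586]
 [   260    232     24     26    477]
 [   264    262     25     28    545]] [[255.4053511  191.1374536 ]
 [271.20754717 244.2557652 ]
 [275.71926606 275.43486239]]
((482.74542236328125, -41.19905090332031), (119.4233169555664, 44.869300842285156), 7.3758416175842285)
```

View pics/z.png

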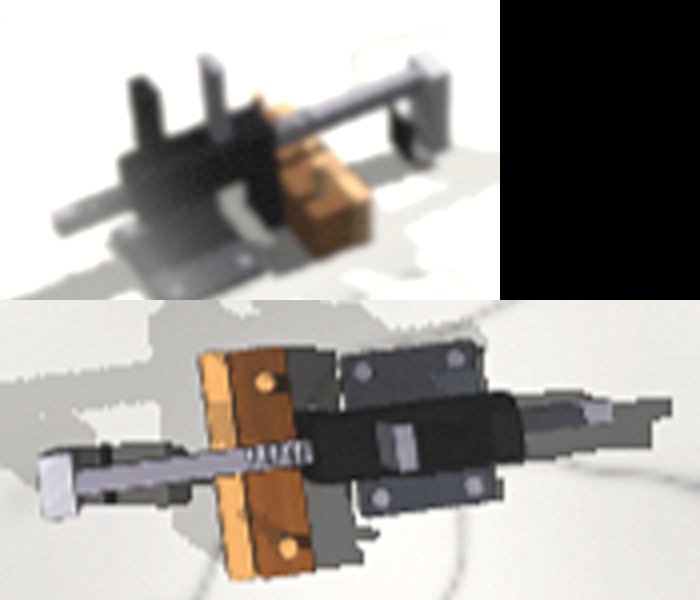

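Run:
```python
from h import *
import pickle
a,b=pickle.load(open('c.pkl','rb'))
f=lambda x,y,z:ray(b,210+(x+.5)/4-.5,220+(y-300+.5)/4-.5,z)
t=np.radians(7.38);X=np.array([np.cos(t),np.sin(t)]);Y=np.array([-X[1],X[0]])
O=np.array([482.75,-41.2])-82*Y
def L(n,p):print(n,p[:2].round(1),'clamp xy',((p[:2]-O)@X).round(1),((p[:2]-O)@Y).round(1))
L('trig top',f(405,447,159));L('bar L',f(90,482,86));L('bar near rail',f(235,464,86));L('tail',f(600,411,86));L('padpost',f(57,487,100))
L('headR',f(522,428,100))
g=lambda x,y,z:ray(a,140+(x+.5)/4-.5,150+(y+.5)/4-.5,z)
L('scene trig top',g(210,60,159));L('scene handle top',g(144,81,160))
for n in 'XY':print(n,eval(n))
print(O)
```

```text
trig top [ 495.2 -101.5] clamp xy 4.6 20.6
bar L [475.5  45.1] clamp xy 3.9 168.5
bar near rail [484.  -27.5] clamp xy 3.0 95.5
tail [ 509.6 -213.4] clamp xy 4.5 -92.2
padpost [474.1  60.8] clamp xy 4.5 184.2
headR [ 501.7 -169.9] clamp xy 2.2 -48.0
scene trig top [ 496.3 -103.2] clamp xy 5.4 18.8
scene handle top [ 499.7 -148.2] clamp xy 3.0 -26.3
X [0.99171606 0.12844943]
Y [-0.12844943  0.99171606]
[ 493.28285328 -122.52071693]
```

Request:
move_arm:
  plan:
    - [[1, -1, 0, 0], [1, -1, 0, 0], [1, -1, 0, 0], [1, -1, 0, 0], [1, -1, 0, 0]]
  jaw: 100
  force: 20

```text
clock: 0.52
ee_pos: [350.5, 547.1, 249.5]
tcp_rot: [-0.442, -3.11, 0.002]
force: [0.1, 0.3, 0.0]
finger_gap: 85.3
```

Request:
move_arm:
  plan:
    - [[1, -1, 0, 1], [1, -1, 0, 1], [1, -1, 0, 1], [1, -1, 0, 1], [1, -1, 0, 0.7]]

```text
clock: 0.93
ee_pos: [497.9, 399.6, 249.6]
tcp_rot: [0.206, -3.134, 0.001]
force: [0.0, -0.4, -0.4]
finger_gap: 85.6
```

Request:
move_arm:
  plan:
    - [[0, -1, 0, 0], [0, -1, 0, 0], [0, -1, 0, 0], [0, -1, 0, 0], [0, -1, 0, 0]]

```text
clock: 1.35
ee_pos: [496.5, 249.8, 249.6]
tcp_rot: [0.2, -3.135, 0.001]
force: [0.4, -0.2, -0.9]
finger_gap: 85.7
```

Request:
move_arm:
  plan:
    - [[0, -1, 0, 0], [0, -1, 0, 0], [0, -1, 0, 0], [0, -1, 0, 0], [0, -1, 0, 0]]

```text
clock: 1.77
ee_pos: [496.4, 100.0, 249.8]
tcp_rot: [0.2, -3.135, 0.0]
force: [0.8, -0.6, -0.4]
finger_gap: 85.8
```

Request:
move_arm:
  plan:
    - [[0, -1, 0, 0], [0, -1, 0, 0], [0, -1, 0, 0], [0, -1, 0, 0], [0, -1, 0, 0]]

```text
clock: 2.18
ee_pos: [496.4, -49.9, 249.8]
tcp_rot: [0.2, -3.135, -0.0]
force: [0.4, -0.9, -0.3]
finger_gap: 85.3
```

Request:
move_arm:
  plan:
    - [[0, -1, 0, 0], [0, -1, 0, 0], [0, -0.5, 0, 0], [0, 0, 0, 0]]

```text
clock: 2.52
ee_pos: [496.2, -128.2, 249.9]
tcp_rot: [0.188, -3.136, 0.003]
force: [0.7, -0.6, -0.3]
finger_gap: 85.3
```

Run:
```python
from h import *
import pickle
c=cap('wrist');pickle.dump(c,open('w.pkl','wb'))
cv2.imwrite('pics/w1.png',np.clip(cv2.resize(c['frame'][:,:,::-1],(768,576)).astype(float)*1.7,0,255).astype(np.uint8))
R=cv2.Rodrigues(np.array(c['rvec'],float))[0];print(-R.T@np.array(c['tvec']).ravel(),c['fx'],R.round(2),monitor.get_obs()['ee_pos'])
```

```text
[ 420.99193702 -136.67045441  374.76271834] 270.708454071988 [[-0.12  0.99 -0.  ]
 [ 0.95  0.11  0.3 ]
 [ 0.3   0.03 -0.95]] [ 496.38695571 -125.40537192  249.76714736]
```

View pics/w1.png

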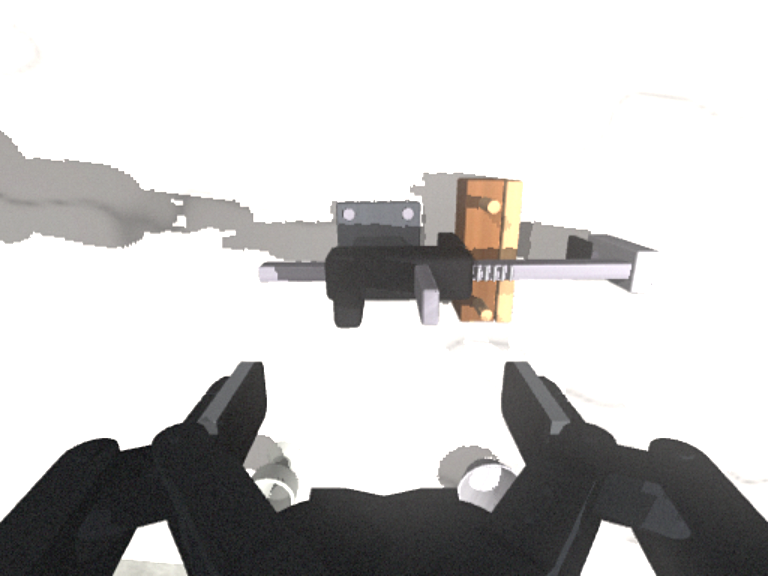

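Run:
```python
from h import *
import pickle
c=pickle.load(open('w.pkl','rb'))
t=np.radians(7.38);X=np.array([np.cos(t),np.sin(t)]);Y=np.array([-X[1],X[0]]);O=np.array([497.4,-123.])
for n,u,v,z in [('hback',334,325,160),('hfront',361,325,160),('tback',422,323,159),('tfront',438,322,159),('lath top far',518,181,45),('lath near',511,321,45),('bar end',630,270,86)]:
    p=ray(c,u/1.5,v/1.5,z)[:2]-O;print(n,(p@X).round(1),(p@Y).round(1))
```

```text
hback 10.9 -33.0
hfront 11.0 -17.6
tback 10.5 17.2
tfront 10.0 26.3
lath top far -62.4 101.3
lath near 55.8 105.8
bar end -0.3 176.0
```

The wrist view puts the handle (348,325) and trigger (430,322) within about 1 mm of my estimate. Descending.

Request:
move_arm:
  plan:
    - [[0.03, 0, -1, 0], [0, 0, -1, 0], [0, 0, -1, 0], [0, 0, -0.5, 0], [0, 0, 0, 0]]

```text
clock: 2.98
ee_pos: [495.4, -120.7, 141.8]
tcp_rot: [0.204, -3.128, -0.005]
force: [-0.2, -0.5, 0.1]
finger_gap: 85.4
```

Request:
move_arm:
  plan:
    - [[0, 0, 0, 0], [0, 0, 0, 0]]

```text
clock: 3.15
ee_pos: [498.7, -122.5, 145.8]
tcp_rot: [-0.202, 3.134, 0.0]
force: [0.5, -0.6, -0.2]
finger_gap: 85.4
```

Request:
move_arm:
  plan:
    - [[0, -0.09, 0, 0], [0, 0, 0, 0], [0, 0, 0, 0], [0, 0, 0, 0], [0, 0, 0, 0]]
  jaw: 78

```text
clock: 3.57
ee_pos: [498.0, -126.2, 145.5]
tcp_rot: [-0.2, 3.134, -0.0]
force: [-0.6, 0.6, -0.5]
finger_gap: 66.6
```

Request:
move_arm:
  plan:
    - [[0.01, -0.1, 0, 0], [0, 0, 0, 0], [0, 0, 0, 0]]

```text
clock: 3.82
ee_pos: [498.1, -129.5, 145.0]
tcp_rot: [-0.199, 3.135, -0.0]
force: [0.5, 0.4, -0.7]
finger_gap: 66.8
```

Request:
move_arm:
  plan:
    - [[0.01, -0.1, 0, 0], [0, 0, 0, 0], [0, 0, 0, 0]]

```text
clock: 4.07
ee_pos: [498.3, -131.2, 144.9]
tcp_rot: [0.201, -3.135, -0.002]
force: [-0.4, 3.3, 1.2]
finger_gap: 66.4
```

Request:
move_arm:
  plan:
    - [[0.01, -0.1, 0, 0], [0, 0, 0, 0], [0, 0, 0, 0]]

```text
clock: 4.32
ee_pos: [498.6, -133.9, 144.9]
tcp_rot: [0.201, -3.135, -0.002]
force: [-0.3, 5.3, 2.1]
finger_gap: 66.6
```

Request:
move_arm:
  plan:
    - [[0.013, -0.1, 0, 0], [0, 0, 0, 0], [0, 0, 0, 0]]

```text
clock: 4.57
ee_pos: [499.0, -137.0, 144.9]
tcp_rot: [0.201, -3.135, -0.002]
force: [0.1, 5.1, 1.0]
finger_gap: 66.8
```

Request:
move_arm:
  plan:
    - [[0.013, -0.1, 0, 0], [0, 0, 0, 0], [0, 0, 0, 0]]

```text
clock: 4.82
ee_pos: [499.4, -140.0, 144.9]
tcp_rot: [0.201, -3.135, -0.002]
force: [0.0, 4.9, 1.0]
finger_gap: 66.7
```

Request:
move_arm:
  plan:
    - [[0.013, -0.1, 0, 0], [0, 0, 0, 0], [0, 0, 0, 0]]

```text
clock: 5.07
ee_pos: [499.8, -142.9, 144.9]
tcp_rot: [0.201, -3.135, -0.002]
force: [0.5, 4.8, 1.5]
finger_gap: 66.7
```

Request:
move_arm:
  plan:
    - [[0.013, -0.1, 0, 0], [0, 0, 0, 0], [0, 0, 0, 0]]

```text
clock: 5.32
ee_pos: [500.2, -145.7, 144.9]
tcp_rot: [0.202, -3.135, -0.002]
force: [-0.3, 4.8, 1.8]
finger_gap: 66.8
```

Request:
move_arm:
  plan:
    - [[0.013, -0.1, 0, 0], [0, 0, 0, 0], [0, 0, 0, 0]]

```text
clock: 5.57
ee_pos: [500.6, -148.7, 144.9]
tcp_rot: [0.202, -3.135, -0.003]
force: [-0.6, 5.6, 1.7]
finger_gap: 66.9
```

Request:
move_arm:
  plan:
    - [[0.006, -0.05, 0, 0], [0, 0, 0, 0], [0, 0, 0, 0]]

```text
clock: 5.82
ee_pos: [500.7, -149.9, 144.9]
tcp_rot: [0.202, -3.134, -0.003]
force: [-0.1, 6.2, 2.1]
finger_gap: 66.5
```

Request:
move_arm:
  plan:
    - [[-0.044, 0.35, 0, 0], [-0.044, 0.35, 0, 0], [0, 0, 0, 0], [0, 0, 0, 0]]

```text
clock: 6.15
ee_pos: [498.2, -130.4, 145.0]
tcp_rot: [-0.202, 3.135, -0.001]
force: [0.3, -0.1, 0.7]
finger_gap: 66.5
```

Run:
```python
from h import *
import pickle
o=pickle.load(open('c.pkl','rb'))[1]
b=cap('top');c=cap('wrist');s=cap('scene');pickle.dump((b,c,s),open('s1.pkl','wb'))
g=lambda i,s:np.clip(cv2.resize(i[:,:,::-1],None,fx=s,fy=s,interpolation=cv2.INTER_CUBIC).astype(float)*1.7,0,255).astype(np.uint8)
A=g(b['frame'][220:300,210:385],4)[:240];W=g(c['frame'],1.37)[:350,:700]
cv2.imwrite('pics/s1.png',np.vstack([A,cv2.copyMakeBorder(W,0,0,0,700-W.shape[1],cv2.BORDER_CONSTANT)]))
```

```text
(no output)
```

View pics/s1.png

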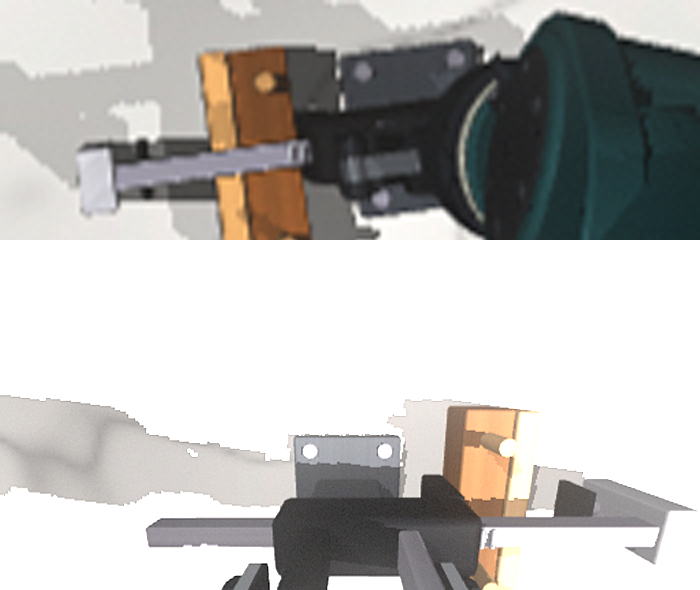

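The jaw advanced about 19 mm in stroke 1. The black pad is now visible at (557,485) in the wrist view, with the lath edge at about (530,411).

Run:
```python
from h import *
import pickle
b,c,s=pickle.load(open('s1.pkl','rb'))
t=np.radians(7.38);X=np.array([np.cos(t),np.sin(t)]);Y=np.array([-X[1],X[0]]);O=np.array([497.4,-123.])
for n,u,v,z in [('pad top L',557,481,48),('pad bot L',557,515,14),('lath far',537,411,45),('lath near',526,590-240+240,45)]:
    p=ray(c,u/1.37,(v-240)/1.37,z)[:2]-O;print(n,(p@X).round(1),(p@Y).round(1))
```

```text
pad top L -21.0 119.9
pad bot L 12.9 143.5
lath far -62.7 102.8
lath near 56.5 113.0
```

Request:
move_arm:
  plan:
    - [[0.03, -0.25, 0, 0], [0.03, -0.25, 0, 0], [0, 0, 0, 0], [0, 0, 0, 0]]

```text
clock: 6.63
ee_pos: [500.1, -145.4, 145.0]
tcp_rot: [0.2, -3.135, -0.001]
force: [-0.1, 3.7, 1.0]
finger_gap: 66.5
```

Request:
move_arm:
  plan:
    - [[0.006, -0.05, 0, 0], [0, 0, 0, 0], [0, 0, 0, 0]]

```text
clock: 6.88
ee_pos: [500.2, -146.2, 145.0]
tcp_rot: [0.201, -3.135, -0.002]
force: [-0.4, 6.0, 1.7]
finger_gap: 66.4
```

Request:
move_arm:
  plan:
    - [[0.006, -0.05, 0, 0], [0, 0, 0, 0], [0, 0, 0, 0]]

```text
clock: 7.13
ee_pos: [500.4, -147.3, 144.9]
tcp_rot: [0.201, -3.135, -0.002]
force: [0.6, 5.6, 1.2]
finger_gap: 67.1
```

Request:
move_arm:
  plan:
    - [[0.006, -0.05, 0, 0], [0, 0, 0, 0], [0, 0, 0, 0]]

```text
clock: 7.38
ee_pos: [500.5, -148.7, 144.9]
tcp_rot: [0.202, -3.135, -0.003]
force: [-0.2, 5.5, 1.6]
finger_gap: 66.5
```

Request:
move_arm:
  plan:
    - [[0.004, -0.035, 0, 0], [0, 0, 0, 0], [0, 0, 0, 0]]

```text
clock: 7.63
ee_pos: [500.7, -149.6, 144.9]
tcp_rot: [0.202, -3.135, -0.003]
force: [0.4, 5.3, 1.1]
finger_gap: 66.6
```

Request:
move_arm:
  plan:
    - [[0.004, -0.035, 0, 0], [0, 0, 0, 0], [0, 0, 0, 0]]

```text
clock: 7.88
ee_pos: [500.8, -150.4, 144.9]
tcp_rot: [0.202, -3.135, -0.003]
force: [-0.5, 7.1, 0.9]
finger_gap: 66.7
```

Request:
move_arm:
  plan:
    - [[-0.044, 0.35, 0, 0], [-0.044, 0.35, 0, 0], [0, 0, 0, 0], [0, 0, 0, 0]]

```text
clock: 8.22
ee_pos: [498.0, -130.9, 145.0]
tcp_rot: [0.202, -3.135, 0.001]
force: [0.4, 2.8, -0.5]
finger_gap: 66.6
```

Request:
move_arm:
  plan:
    - [[0.013, -0.1, 0, 0], [0, 0, 0, 0], [0, 0, 0, 0]]

```text
clock: 8.47
ee_pos: [498.3, -133.9, 145.0]
tcp_rot: [0.2, -3.135, -0.001]
force: [-0.4, 4.5, 0.8]
finger_gap: 66.6
```

Request:
move_arm:
  plan:
    - [[0.006, -0.05, 0, 0], [0, 0, 0, 0], [0, 0, 0, 0]]

```text
clock: 8.72
ee_pos: [498.5, -135.1, 144.9]
tcp_rot: [0.2, -3.135, -0.002]
force: [0.5, 4.7, 0.6]
finger_gap: 66.5
```

Request:
move_arm:
  plan:
    - [[0.006, -0.05, 0, 0], [0, 0, 0, 0], [0, 0, 0, 0]]

```text
clock: 8.97
ee_pos: [498.7, -136.5, 144.9]
tcp_rot: [0.2, -3.135, -0.002]
force: [0.1, 4.8, 1.4]
finger_gap: 66.2
```

Request:
move_arm:
  plan:
    - [[0.006, -0.05, 0, 0], [0, 0, 0, 0], [0, 0, 0, 0]]

```text
clock: 9.22
ee_pos: [498.9, -138.0, 144.9]
tcp_rot: [0.2, -3.135, -0.002]
force: [-0.3, 4.5, 1.2]
finger_gap: 66.6
```

Request:
move_arm:
  plan:
    - [[0.006, -0.05, 0, 0], [0, 0, 0, 0], [0, 0, 0, 0]]

```text
clock: 9.47
ee_pos: [499.1, -139.4, 145.0]
tcp_rot: [0.201, -3.135, -0.002]
force: [-1.1, 5.9, 1.1]
finger_gap: 66.8
```

Request:
move_arm:
  plan:
    - [[0.006, -0.05, 0, 0], [0, 0, 0, 0], [0, 0, 0, 0]]

```text
clock: 9.72
ee_pos: [499.3, -140.9, 144.9]
tcp_rot: [0.2, -3.135, -0.002]
force: [-0.6, 6.4, 1.4]
finger_gap: 66.7
```

Request:
move_arm:
  plan:
    - [[0.006, -0.05, 0, 0], [0, 0, 0, 0], [0, 0, 0, 0]]

```text
clock: 9.97
ee_pos: [499.4, -142.3, 144.9]
tcp_rot: [0.201, -3.135, -0.002]
force: [-0.4, 5.8, 2.2]
finger_gap: 67.0
```

Request:
move_arm:
  plan:
    - [[0.006, -0.05, 0, 0], [0, 0, 0, 0], [0, 0, 0, 0]]

```text
clock: 10.22
ee_pos: [499.7, -143.8, 144.9]
tcp_rot: [0.201, -3.135, -0.002]
force: [-1.7, 5.2, 1.2]
finger_gap: 66.5
```

Run:
```python
from h import *
b=cap('top');c=cap('wrist')
g=lambda i,s:np.clip(cv2.resize(i[:,:,::-1],None,fx=s,fy=s,interpolation=cv2.INTER_CUBIC).astype(float)*1.1,0,255).astype(np.uint8)
A=g(b['frame'][220:300,210:385],4)[:240];W=g(c['frame'][100:280,300:512],3.3)[:350,:700]
cv2.imwrite('pics/s2.png',np.vstack([A,cv2.copyMakeBorder(W,0,0,0,700-W.shape[1],cv2.BORDER_CONSTANT)]))
```

```text
(no output)
```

View pics/s2.png

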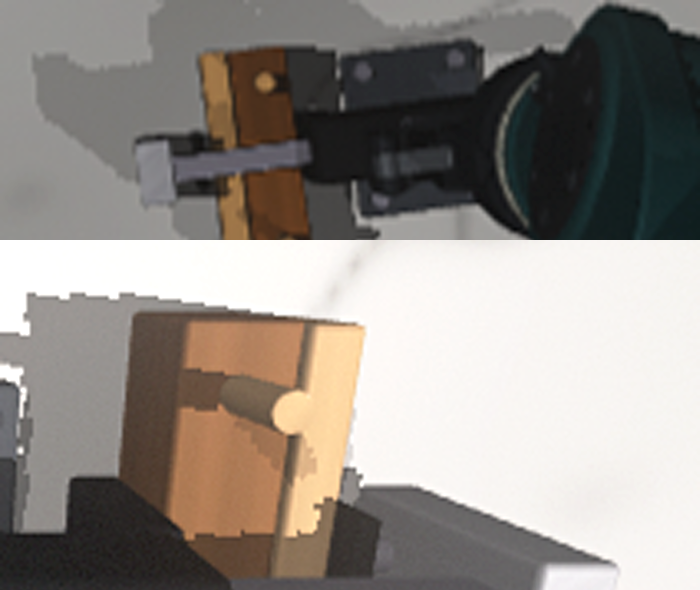

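The jaw has drawn in about 48 mm in all. The pad, at (355,535) in the crop, is now right at the lath. I'll continue in small steps.

Request:
move_arm:
  plan:
    - [[0.006, -0.05, 0, 0], [0, 0, 0, 0], [0, 0, 0, 0]]

```text
clock: 10.57
ee_pos: [499.8, -145.2, 144.9]
tcp_rot: [0.201, -3.135, -0.002]
force: [-0.7, 5.9, 1.1]
finger_gap: 66.6
```

Request:
move_arm:
  plan:
    - [[0.006, -0.05, 0, 0], [0, 0, 0, 0], [0, 0, 0, 0]]

```text
clock: 10.82
ee_pos: [500.0, -146.7, 144.9]
tcp_rot: [0.201, -3.135, -0.002]
force: [-0.7, 5.8, 1.4]
finger_gap: 66.5
```

Request:
move_arm:
  plan:
    - [[0.006, -0.05, 0, 0], [0, 0, 0, 0], [0, 0, 0, 0]]

```text
clock: 11.07
ee_pos: [500.2, -148.0, 144.9]
tcp_rot: [0.201, -3.135, -0.003]
force: [-0.9, 6.2, 1.2]
finger_gap: 66.4
```

Request:
move_arm:
  plan:
    - [[0.006, -0.05, 0, 0], [0, 0, 0, 0], [0, 0, 0, 0]]

```text
clock: 11.32
ee_pos: [500.4, -149.3, 144.9]
tcp_rot: [0.201, -3.134, -0.003]
force: [0.0, 7.4, 0.8]
finger_gap: 67.0
```

Request:
move_arm:
  plan:
    - [[0.005, -0.04, 0, 0], [0, 0, 0, 0], [0, 0, 0, 0]]

```text
clock: 11.57
ee_pos: [500.5, -150.3, 144.9]
tcp_rot: [0.201, -3.134, -0.004]
force: [-0.5, 7.6, 2.1]
finger_gap: 66.7
```

Request:
move_arm:
  plan:
    - [[-0.044, 0.35, 0, 0], [-0.044, 0.35, 0, 0], [0, 0, 0, 0], [0, 0, 0, 0]]

```text
clock: 11.9
ee_pos: [498.1, -130.8, 145.1]
tcp_rot: [-0.201, 3.135, -0.001]
force: [-0.3, 1.3, -1.0]
finger_gap: 66.6
```

Request:
move_arm:
  plan:
    - [[0.006, -0.05, 0, 0], [0, 0, 0, 0], [0, 0, 0, 0]]

```text
clock: 12.15
ee_pos: [498.2, -132.2, 145.0]
tcp_rot: [0.2, -3.135, -0.001]
force: [-0.8, 3.3, 1.3]
finger_gap: 66.5
```

Request:
move_arm:
  plan:
    - [[0.004, -0.033, 0, 0], [0, 0, 0, 0], [0, 0, 0, 0]]

```text
clock: 12.4
ee_pos: [498.3, -132.4, 145.0]
tcp_rot: [0.201, -3.135, -0.002]
force: [-1.0, 5.0, 0.4]
finger_gap: 66.8
```

Request:
move_arm:
  plan:
    - [[0.004, -0.033, 0, 0], [0, 0, 0, 0], [0, 0, 0, 0]]

```text
clock: 12.65
ee_pos: [498.4, -133.1, 145.0]
tcp_rot: [0.201, -3.135, -0.003]
force: [-0.7, 5.5, 0.2]
finger_gap: 66.6
```

Request:
move_arm:
  plan:
    - [[0.004, -0.033, 0, 0], [0, 0, 0, 0], [0, 0, 0, 0]]

```text
clock: 12.9
ee_pos: [498.5, -133.7, 145.0]
tcp_rot: [0.201, -3.134, -0.003]
force: [-1.1, 7.2, 1.7]
finger_gap: 66.4
```

Request:
move_arm:
  plan:
    - [[0.004, -0.033, 0, 0], [0, 0, 0, 0], [0, 0, 0, 0]]

```text
clock: 13.15
ee_pos: [498.5, -134.3, 144.9]
tcp_rot: [0.202, -3.134, -0.004]
force: [0.6, 7.1, 1.4]
finger_gap: 66.7
```

Request:
move_arm:
  plan:
    - [[0.004, -0.033, 0, 0], [0, 0, 0, 0], [0, 0, 0, 0]]

```text
clock: 13.4
ee_pos: [498.6, -134.8, 144.9]
tcp_rot: [0.202, -3.134, -0.005]
force: [-1.4, 8.1, 0.8]
finger_gap: 66.6
```

Request:
move_arm:
  plan:
    - [[0.004, -0.033, 0, 0], [0, 0, 0, 0], [0, 0, 0, 0]]

```text
clock: 13.65
ee_pos: [498.7, -135.4, 144.9]
tcp_rot: [0.203, -3.134, -0.006]
force: [-0.2, 9.5, 2.7]
finger_gap: 66.8
```

Request:
move_arm:
  plan:
    - [[0.004, -0.033, 0, 0], [0, 0, 0, 0], [0, 0, 0, 0]]

```text
clock: 13.9
ee_pos: [498.7, -136.0, 144.9]
tcp_rot: [0.203, -3.134, -0.007]
force: [-0.5, 9.4, 2.0]
finger_gap: 66.6
```

Request:
move_arm:
  plan:
    - [[0.004, -0.033, 0, 0], [0, 0, 0, 0], [0, 0, 0, 0]]

```text
clock: 14.15
ee_pos: [498.8, -136.5, 144.8]
tcp_rot: [0.203, -3.133, -0.007]
force: [-0.3, 10.9, 2.1]
finger_gap: 66.9
```

Request:
move_arm:
  plan:
    - [[0.004, -0.033, 0, 0], [0, 0, 0, 0], [0, 0, 0, 0]]

```text
clock: 14.4
ee_pos: [498.9, -137.1, 144.8]
tcp_rot: [0.204, -3.133, -0.008]
force: [-1.0, 11.8, 3.0]
finger_gap: 66.7
```

Run:
```python
from h import *
b=cap('top');c=cap('wrist')
g=lambda i,s:np.clip(cv2.resize(i[:,:,::-1],None,fx=s,fy=s,interpolation=cv2.INTER_CUBIC).astype(float)*1.1,0,255).astype(np.uint8)
A=g(b['frame'][220:300,210:385],4)[:240];W=g(c['frame'][100:280,300:512],3.3)[:350,:700]
cv2.imwrite('pics/s3.png',np.vstack([A,cv2.copyMakeBorder(W,0,0,0,700-W.shape[1],cv2.BORDER_CONSTANT)]))
print(monitor.get_obs()['force'])
```

```text
[-1.0748314  12.51820523  1.73522368]
```

View pics/s3.png

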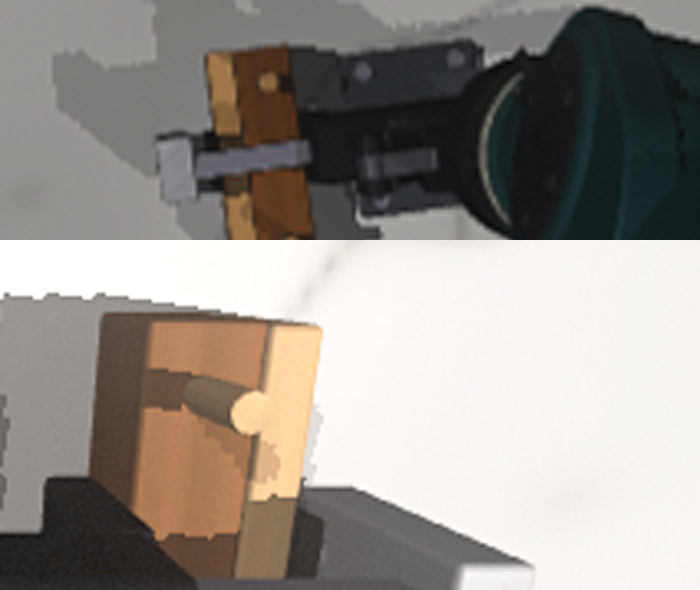

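Request:
move_arm:
  plan:
    - [[0.006, -0.05, 0, 0], [0, 0, 0, 0], [0.006, -0.05, 0, 0], [0, 0, 0, 0], [0, 0, 0, 0]]

```text
clock: 14.92
ee_pos: [499.2, -138.9, 144.8]
tcp_rot: [0.205, -3.133, -0.01]
force: [-0.4, 14.3, 3.3]
finger_gap: 66.8
```

Request:
move_arm:
  plan:
    - [[0.006, -0.05, 0, 0], [0, 0, 0, 0], [0, 0, 0, 0]]

```text
clock: 15.17
ee_pos: [499.3, -139.8, 144.8]
tcp_rot: [0.206, -3.132, -0.011]
force: [-0.4, 15.3, 2.5]
finger_gap: 66.7
```

Request:
move_arm:
  plan:
    - [[0, 0, 0, 0], [0, 0, 0, 0]]

```text
clock: 15.33
ee_pos: [499.3, -139.8, 144.8]
tcp_rot: [0.206, -3.132, -0.011]
force: [-1.0, 15.2, 3.7]
finger_gap: 66.4
```

Request:
move_arm:
  plan:
    - [[-0.003, 0.02, 0, 0], [-0.003, 0.037, 0, 0], [0, 0, 0, 0]]
  jaw: 74

```text
clock: 15.58
ee_pos: [499.2, -138.8, 145.3]
tcp_rot: [0.205, -3.133, -0.01]
force: [-2.7, 14.3, 6.7]
finger_gap: 63.0
```

Request:
move_arm:
  plan:
    - [[0, 0, 0, 0], [0, 0, 0, 0]]

```text
clock: 15.75
ee_pos: [499.2, -138.9, 145.3]
tcp_rot: [0.205, -3.133, -0.01]
force: [-1.2, 12.3, 8.0]
finger_gap: 63.0
```

Request:
move_arm:
  plan:
    - [[-0.003, 0.02, 0, 0], [-0.003, 0.037, 0, 0], [0, 0, 0, 0], [0, 0, 0, 0]]
  jaw: 70

```text
clock: 16.08
ee_pos: [499.0, -137.4, 145.6]
tcp_rot: [0.205, -3.133, -0.01]
force: [-1.5, 12.7, 10.5]
finger_gap: 59.9
```

Request:
move_arm:
  plan:
    - [[-0.003, 0.02, 0, 0], [-0.003, 0.037, 0, 0], [0, 0, 0, 0], [0, 0, 0, 0]]
  jaw: 66

```text
clock: 16.42
ee_pos: [498.9, -135.8, 145.7]
tcp_rot: [0.205, -3.133, -0.01]
force: [-2.7, 12.9, 11.1]
finger_gap: 56.7
```

Request:
move_arm:
  plan:
    - [[-0.003, 0.02, 0, 0], [-0.003, 0.037, 0, 0], [0, 0, 0, 0], [0, 0, 0, 0]]
  jaw: 62

```text
clock: 16.75
ee_pos: [498.7, -134.1, 145.7]
tcp_rot: [0.205, -3.133, -0.009]
force: [-2.1, 13.2, 10.9]
finger_gap: 52.7
```

Request:
move_arm:
  plan:
    - [[0, 0, 0.04, 0], [0, 0, 0, 0], [0, 0, 0, 0]]

```text
clock: 17.0
ee_pos: [498.7, -134.0, 145.8]
tcp_rot: [0.205, -3.133, -0.009]
force: [0.6, 12.5, 1.9]
finger_gap: 53.1
```

Request:
move_arm:
  plan:
    - [[-0.003, 0.025, 0, 0], [0, 0, 0, 0], [0, 0, 0, 0]]
  jaw: 60

```text
clock: 17.25
ee_pos: [498.6, -133.2, 146.1]
tcp_rot: [0.205, -3.133, -0.01]
force: [-1.8, 13.0, 4.6]
finger_gap: 51.6
```

Request:
move_arm:
  plan:
    - [[-0.002, 0.015, 0, 0], [0, 0, 0, 0], [0, 0, 0, 0]]
  jaw: 59

```text
clock: 17.5
ee_pos: [498.5, -132.8, 146.3]
tcp_rot: [0.205, -3.133, -0.009]
force: [-1.4, 13.9, 5.1]
finger_gap: 50.6
```

Request:
move_arm:
  plan:
    - [[-0.002, 0.014, 0, 0], [0, 0, 0, 0], [0, 0, 0, 0]]
  jaw: 58

```text
clock: 17.75
ee_pos: [498.5, -132.4, 146.4]
tcp_rot: [0.205, -3.133, -0.009]
force: [-1.4, 12.4, 6.3]
finger_gap: 49.5
```

Request:
move_arm:
  plan:
    - [[-0.002, 0.014, 0, 0], [0, 0, 0, 0], [0, 0, 0, 0]]
  jaw: 57.5

```text
clock: 18.0
ee_pos: [498.5, -132.5, 146.5]
tcp_rot: [0.204, -3.133, -0.009]
force: [-1.9, 11.9, 6.1]
finger_gap: 49.1
```

Request:
move_arm:
  plan:
    - [[-0.004, 0.03, 0, 0], [0, 0, 0, 0], [0, 0, 0, 0]]

```text
clock: 18.25
ee_pos: [498.5, -132.5, 146.5]
tcp_rot: [0.204, -3.134, -0.007]
force: [-2.0, 10.4, 6.1]
finger_gap: 49.8
```

Request:
move_arm:
  plan:
    - [[-0.008, 0.06, 0, 0], [0, 0, 0, 0], [0, 0, 0, 0]]

```text
clock: 18.5
ee_pos: [498.5, -132.4, 146.5]
tcp_rot: [0.202, -3.135, -0.004]
force: [-1.4, 7.6, 5.9]
finger_gap: 49.0
```

Request:
move_arm:
  plan:
    - [[-0.01, 0.08, 0, 0], [-0.01, 0.07, 0, 0], [0, 0, 0, 0], [0, 0, 0, 0]]
  jaw: 59

```text
clock: 18.83
ee_pos: [498.4, -131.7, 146.4]
tcp_rot: [-0.198, 3.134, -0.003]
force: [0.9, -3.7, -0.3]
finger_gap: 50.3
```

Run:
```python
from h import *
import time
r=[]
for i in range(4):
    c=cap('wrist' if i else 'top');o=monitor.get_obs();r.append([*o['ee_pos'],*o['force'],o['finger_gap']])
    if not i:b=c
print(np.round(r,2))
g=lambda i,s:np.clip(cv2.resize(i[:,:,::-1],None,fx=s,fy=s,interpolation=cv2.INTER_CUBIC).astype(float)*1.1,0,255).astype(np.uint8)
A=g(b['frame'][220:300,210:385],4)[:200];W=g(c['frame'][100:,130:],1.83)[:400,:700]
cv2.imwrite('pics/s4.png',np.vstack([A,cv2.copyMakeBorder(W,0,0,0,700-W.shape[1],cv2.BORDER_CONSTANT)]))
```

```text
[[ 4.9839e+02 -1.3174e+02  1.4637e+02  8.3000e-01 -3.8100e+00 -8.6000e-01
   5.0460e+01]
 [ 4.9841e+02 -1.3175e+02  1.4637e+02  1.2000e+00 -6.0600e+00 -4.7000e-01
   5.0260e+01]
 [ 4.9839e+02 -1.3172e+02  1.4635e+02  1.2500e+00 -6.0900e+00 -4.1000e-01
   5.0670e+01]
 [ 4.9838e+02 -1.3171e+02  1.4633e+02  9.5000e-01 -5.1300e+00 -1.9000e-01
   5.0600e+01]]
```

View pics/s4.png

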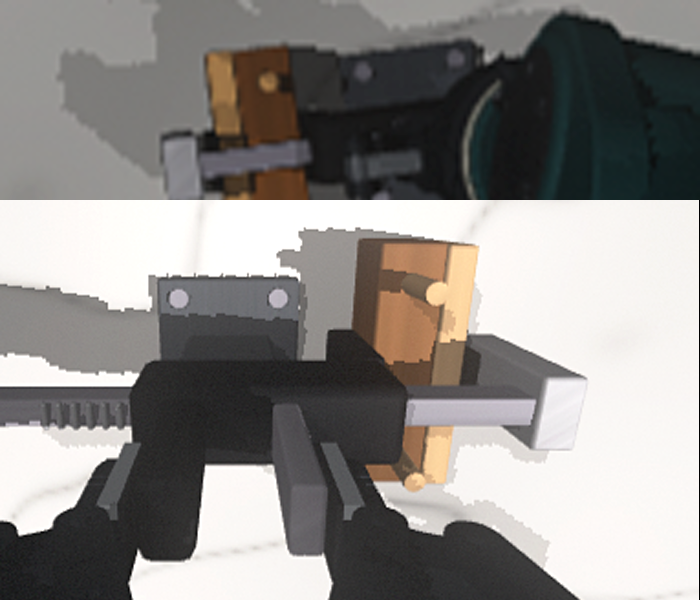

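Both fingers are in contact: the left one on the handle's back at (125,480), the right one on the trigger at (335,480). The estimated trigger travel is 9.1 mm and the pad about 5.9 mm in. Next I'll relax the small arm bias.

Request:
move_arm:
  plan:
    - [[0.008, -0.06, 0, 0], [0, 0, 0, 0], [0, 0, 0, 0]]

```text
clock: 19.28
ee_pos: [498.4, -131.8, 146.4]
tcp_rot: [-0.2, 3.135, -0.0]
force: [0.0, -1.6, 1.0]
finger_gap: 50.6
```

Request:
move_arm:
  plan:
    - [[0, 0, 0, 0], [0, 0, 0, 0], [0, 0, 0, 0], [0, 0, 0, 0], [0, 0, 0, 0]]

```text
clock: 19.7
ee_pos: [498.4, -131.7, 146.3]
tcp_rot: [-0.2, 3.135, -0.0]
force: [0.6, -2.6, 3.0]
finger_gap: 50.3
```

Run:
```python
from h import *
r=[]
for i in range(6):
    c=cap('wrist');o=monitor.get_obs();r.append([*o['ee_pos'],*o['force'],o['finger_gap']])
r=np.array(r);print(r.round(2));print(r.mean(0).round(2))
```

```text
[[ 4.9836e+02 -1.3173e+02  1.4634e+02  2.2000e-01 -2.3300e+00  2.3000e+00
   5.0660e+01]
 [ 4.9837e+02 -1.3175e+02  1.4634e+02  5.2000e-01 -2.3100e+00  2.1700e+00
   5.0150e+01]
 [ 4.9836e+02 -1.3172e+02  1.4634e+02  8.3000e-01 -2.1900e+00  3.5600e+00
   5.0740e+01]
 [ 4.9838e+02 -1.3173e+02  1.4635e+02 -3.8000e-01 -2.5200e+00  3.2800e+00
   5.0190e+01]
 [ 4.9835e+02 -1.3172e+02  1.4634e+02  1.0000e-01 -2.8400e+00  3.4400e+00
   5.0250e+01]
 [ 4.9838e+02 -1.3177e+02  1.4636e+02  8.1000e-01 -3.0100e+00  3.0300e+00
   5.0320e+01]]
[ 4.9837e+02 -1.3174e+02  1.4635e+02  3.5000e-01 -2.5300e+00  2.9600e+00
  5.0390e+01]
```

```bash
python3 -c "
from bench import sign_off;print(sign_off())"
```

```text
the job is handed in; nothing more can be done
None
```

I handed the job in at about 20 s of the 64 s allowed, with the gripper still squeezing the trigger and the pad about halfway in. There was no verdict.

**What I did:** I pumped the trigger with three full strokes and started a fourth, pushing it with the front finger so the wrist force showed the load. The pad met the lath near the end of the third stroke. I pressed it in on the fourth, then closed the gripper onto the back of the handle and the front of the trigger to hold it there.

**Last checks:**
- **Hold:** the opening stayed at about 50.4 mm and the tool position stayed steady to within 0.1 mm. The wrist force was about 4 N. The grip limit is set at 20 N.
- **Pad:** it is pressed in an estimated 5.5 to 6.5 mm of 12. The force readings gave about 5.6 mm, and the finger positions and opening about 5.9 to 6.4 mm.
- **Contact:** the last picture showed both fingers in contact, the pad on the lath, and the lath against the rail.

**What was less certain:**
- While I was closing onto the handle, the pad was briefly about 7 mm in. I opened the gripper slightly to correct that.
- The pad depth is worked out from force and finger position; I did not measure it directly.
- The shaker, egg cup and strainer were never near the arm's path, but I did not photograph them again at the end.

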